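Index the sorting chute to the parts bin's lane

ROBOT

A 7-joint arm with a two-finger parallel gripper is mounted at the origin on a cart in front of the work surface, level with it; the furniture and walls round the work are solid. World frame = base frame: x ahead of the robot, y to its left, z up, the work surface at z = 0. Lengths are in m, angles in rad, forces in N, time in s.
With the tool pointing down it reaches from about 0.425 to 0.875 m from the base axis. Payload 9.9 kg.
Tool frame: the origin (TCP) lies midway between the tips of the shut fingers; the grasp point (between the pads) lies 19 mm behind it; z points along the fingers, x is the direction in which the jaws open and shut, and the axes are right-handed (so a half turn about z gives the same grasp; the last joint's range is limited). The gripper opens to 85 mm and grips with 20 to 120 N. Pads are 22 mm wide; open, the fingers measure 114 mm over their backs; the gripper's body (76 mm by 85 mm) begins 54 mm behind the grasp point. The pads swing forward as they close: fully open they stand 13 mm farther back than shut.
Start: joints at [-1.431, 0.576, 0.025, 1.437, -0.015, 1.129, -0.057], TCP at [0.15, 0.658, 0.195] pointing down, gripper open.
Joint ranges: [-2.76, 2.76], [-0.34, 2.15], [-1.52, 1.57], [0.19, 2.46], [-1.09, 4.23], [0.17, 1.99], [-2.82, 2.82]. Speed limits (rad/s): [2.22, 2.22, 3.01, 3.01, 3.14, 3.14, 3.14].

INTERFACE

Orientations are given as a unit quaternion [w, x, y, z].
In Python, from plant import bot gives the robot as it stands.
- The arm moves only by the tool carry_out, never from a script. Its argument "motion" is a list of rows, each an object of numbers: "tx", "ty", "tz": the shift along the tool's x, y, z in mm; "ax", "ay", "az": the turn, a rotation vector about the tool's x, y, z in rad. In form: [{"tx": .., "ty": .., "tz": .., "ax": .., "ay": .., "az": ..}, ...]. A call has 1 to 5 rows; each row shifts and turns the commanded pose from where the row before left it, along the tool's axes as they then stand; what a row does not reach is not made up. A row lasts 1/12 s, in which the tool goes at most 41.7 mm and 7.16 degrees, less where a joint would pass 70% of its speed; a pose out of reach is approached as far as the arm can. A call is refused whole if a number of a shift passes 41.7 or a number of a turn 0.125, either way. A call with a gripper value outside its range is refused whole. "hand" is the opening, from -1 (shut) to 1 (fully open), set as the call begins (left out, the last holds). The fingers move at their own pace and stop on an object; the grip force is fixed at half the most. Time passes only in rows, so rows that do not move let the fingers close. It gives the time, the measured TCP pose, the force and the opening at its end, in the units of the state.
- bot.get_obs(): the state, without advancing time (a new reading comes with each control period).
- bot.snapshot(name): name is "scene" or "top" or "wrist"; returns the picture (420x560x3 uint8, blue, green, red); there is no depth.
- bot.calibration(name): a dict with "fx", "fy", "cx", "cy" (pixels), "T" (4x4, takes a point from camera to world coordinates). Camera axes: x right, y up, looking along -z (the intrinsics and any distortion apply to the point x, -y, -z); pixel columns grow to the right and rows downward; lengths in m; the calibration is good to about 2 mm. A picture is of the moment at which its call begins: read the wrist's pose just before it. calibration takes no time and is no camera call; for the wrist camera it gives the pose at the moment of the call.
- bot.close_job(): hands the job in, once; it reports no verdict.
The state is a dict: "time": time; "joints": joint angles; "joint_vel": joint speeds; "joint_torque": joint torques, N m; "ee_pos": TCP position; "ee_rot": TCP orientation; "ft_force": force on the tool from outside, world axes, zero at the start; "torque": the same for the moment, N m; "gripper_width": finger opening in m.
Only numpy, scipy, OpenCV 4.12 (cv2) and the standard library are available. Lean on these libraries where they do the work, as an engineer would, in place of code of your own. Each camera call takes 0.05 s, during which the arm holds its last target.

TASK

The sloping sorting chute is pinned in its middle position. Draw its spring pin by the round knob, swing the chute sideways until its mouth stands over the plastic parts bin (not the open carton), and let the pin drop fully home in that lane's hole. Leave the bin and the carton where they stand.

Things in the scene. Friction and masses are not known exactly. Their poses are not given: they have to be found in the camera images.
- stand: Grey steel stand bolted to the bench, foot 190 x 150 mm, column 60 mm square. Origin on the bench under the chute's pivot; z up, -x is downhill (roughly towards the robot), +y left as seen from the robot. The pivot lies 215 mm above the origin; chute and index plate slope down 25 degrees towards -x from there. Pivot axis in the stand's frame: (-0.423, 0, 0.906), 25 degrees from vertical.
- chute (a joint): Swing about the pivot axis, rad: 0 = middle, + = mouth towards the stand's +y (left), stops at +-0.52. Holes lock it at -0.436 (right lane), 0 and +0.436 (left lane), with 0.008 of play. The pivot is stiff (0.3 N m): the chute stays where it is left. Chute: aluminium trough 76 mm wide, 360 mm long, walls 36 mm high, flared at its upper end.
- plunger (a joint): Draw of the spring pin along its axis (parallel to the pivot axis), m: 0 = home, 9 mm deep in a hole; 0.009 = riding on the plate between holes; over 0.010 = clear of the plate; 0.016 = end stop. The spring pushes it home with 6 N at 0, 10 N at 0.016. The pin, 12 mm thick with a round tip, sits in a lug on the chute's right (-y) side and swings with the chute.
- knob_grip (a point): Middle of the pin's round black knob, 38 mm across and 32 mm high (16 mm either way along its axis); it spins freely on the pin. 165 mm from the pivot axis and, with the pin home, 59 mm above the index plate's face. The point's z axis is the pin's axis, in the direction of draw (25 degrees from vertical). Nothing stands within 60 mm beside the knob at its height.
- hole_left (a point): Mouth of the 14 mm index hole that locks the chute in the left lane, on the upper face of the 8 mm thick fan-shaped steel plate, 165 mm from the pivot axis. z axis along the pin's axis.
- hole_middle (a point): The same for the middle position, 25 degrees further round the pivot; the pin is in it at the start.
- hole_right (a point): The same for the right lane, another 25 degrees round.
- chute_mouth (a point): Middle of the floor of the chute's lower end, the mouth from which goods drop, 305 mm down the slope from the pivot.
- parts_bin: Plastic parts bin with a cut-away front and small parts in it, 156 x 111 x 77 mm, loose on the bench under the left or the right lane. Origin at the centre of its underside, z up, front towards its -x.
- carton: Open cardboard carton with its four flaps folded out and down, 150 x 112 x 72 mm (about 190 x 150 mm over the flaps), loose on the bench under the other lane. Origin at the centre of its underside, z up.

How it is judged:
By the outcome, as a careful person would: the job done as asked, in the order asked, and still so for the second after the job is handed in, with the robot touching nothing.
It also fails if it takes over 38 s, if anything falls off the work surface, if the arm or the gripper's body presses on something with over 40 N, if the wrist force passes 120 N, or if a joint passes its speed limit or range.

## Working session

There is one attempt and no reset: what is moved stays moved. The work goes in short steps, Python scripts to look and compute and a tool call to move; the robot and the scene stay as the last step left them, time stands still between calls to the robot, and variables do not carry over. Pictures are saved under pics/ and viewed, and the job is handed in when it is done.

Besides the shell and the picture viewer there is one more tool, called after ">>>" as name(argument=value, ...), one argument or row to a line, values as JSON. carry_out: Moves the arm, as the interface text tells. Its arguments: {"type":"object","properties":{"motion":{"type":"array"},"hand":{"type":"number"}},"required":["motion"]}

```bash
mkdir -p pics; ls
python3 - <<'E'
from plant import bot
import cv2
o=bot.get_obs()
for k,v in o.items(): print(k,v)
for n in ("scene","top","wrist"):
    c=bot.calibration(n); print(n,c)
    cv2.imwrite(f"pics/{n}0.png",bot.snapshot(n))
E
```

```text
pics
time 0.0
joints [-1.43080439  0.57654391  0.02486259  1.43791367 -0.01500565  1.12901175
 -0.05653233]
joint_vel [ 2.00749636e-03 -1.17498361e-03  1.45896938e-03  2.57073215e-04
  3.27097147e-04 -4.52673177e-05  8.44171961e-04]
joint_torque [-1.71978365e-05 -7.65764737e+01  2.25023232e+00 -2.85972261e+01
  1.52547250e-02  1.26542151e-02 -1.85350393e-05]
ee_pos [0.14969296 0.65765672 0.1943332 ]
ee_rot [ 5.63511493e-04  7.81646836e-01  6.23720697e-01 -6.30869626e-04]
ft_force [-0.60267205 -1.40585001 -0.27099969]
torque [-0.05700242 -0.04569069 -0.01146024]
gripper_width 0.08544383931619297
scene {'fx': 510.6325569631261, 'fy': 510.6325569631261, 'cx': 283.37743910474086, 'cy': 206.76683214480397, 'T': array([[ 0.85636719,  0.24488037, -0.45460845,  0.19365038],
       [-0.51581216,  0.44649891, -0.73114741, -0.74243517],
       [ 0.02393853,  0.86062322,  0.50867929,  0.59039727],
       [ 0.        ,  0.        ,  0.        ,  1.        ]])}
top {'fx': 429.0656699956615, 'fy': 429.0656699956615, 'cx': 273.59387819749884, 'cy': 210.7907405046568, 'T': array([[-0.01155948,  0.99486592, -0.10053942,  0.4738914 ],
       [-0.99960178, -0.00890864,  0.02677536, -0.08782387],
       [ 0.02574222,  0.1008089 ,  0.99457272,  1.03591644],
       [ 0.        ,  0.        ,  0.        ,  1.        ]])}
wrist {'fx': 343.02662572238063, 'fy': 343.02662572238063, 'cx': 277.55567262500114, 'cy': 210.80342140805203, 'T': array([[ 0.22268373, -0.92335296, -0.31277992,  0.06921785],
       [ 0.97488944,  0.21038719,  0.07299182,  0.6765832 ],
       [-0.00159232, -0.32117993,  0.94701685,  0.37454739],
       [ 0.        ,  0.        ,  0.        ,  1.        ]])}
```

View pics/scene0.png

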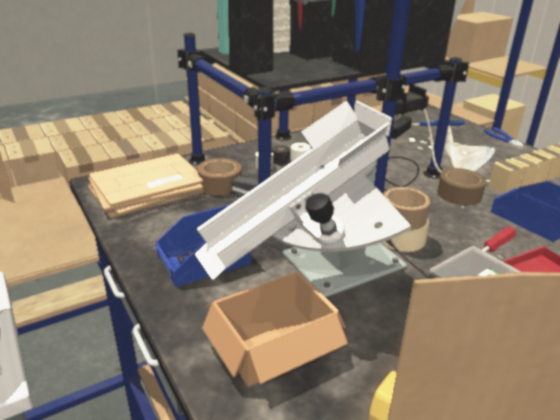

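View pics/top0.png

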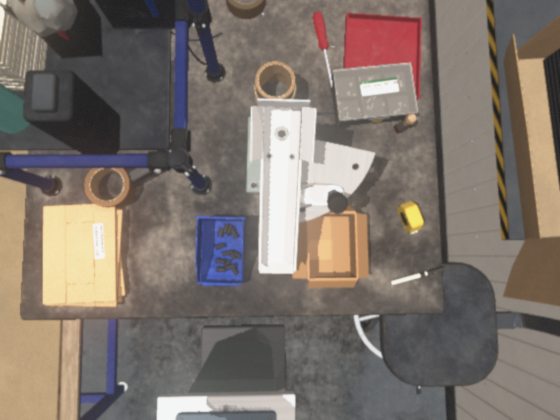

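View pics/wrist0.png

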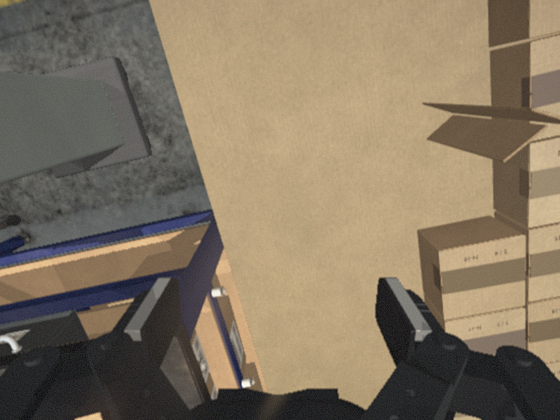

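```bash
cat > h.py <<'E'
import numpy as np
from plant import bot
def ray(c,u,v):
    d=np.array([(u-c['cx'])/c['fx'],-(v-c['cy'])/c['fy'],-1.0])
    T=c['T']; d=T[:3,:3]@d; return T[:3,3],d/np.linalg.norm(d)
def tri(*ob):
    A=np.zeros((3,3));b=np.zeros(3)
    for c,u,v in ob:
        o,d=ray(c,u,v);P=np.eye(3)-np.outer(d,d);A+=P;b+=P@o
    x=np.linalg.solve(A,b)
    return x,[np.linalg.norm((np.eye(3)-np.outer(ray(*q)[1],ray(*q)[1]))@(x-ray(*q)[0])) for q in ob]
def plane(c,u,v,z):
    o,d=ray(c,u,v);return o+d*(z-o[2])/d[2]
def proj(c,p):
    T=c['T'];q=T[:3,:3].T@(np.asarray(p)-T[:3,3]);return c['cx']+c['fx']*q[0]/-q[2],c['cy']-c['fy']*q[1]/-q[2]
E
python3 - <<'E'
import cv2
s=cv2.imread('pics/scene0.png');t=cv2.imread('pics/top0.png')
cv2.imwrite('pics/scene0z.png',cv2.resize(s[90:310,180:440],None,fx=3,fy=2.7,interpolation=cv2.INTER_CUBIC)[:600,:780])
cv2.imwrite('pics/top0z.png',cv2.resize(t[90:290,180:400],None,fx=3,fy=3,interpolation=cv2.INTER_CUBIC))
from h import *
S=bot.calibration('scene');T=bot.calibration('top')
print('knob',tri((S,319,207),(T,338,201)))
print('frame corner',tri((S,263,102),(T,178,160)))
print('mouth rough',tri((S,222,262),(T,278,270)))
for p in [(200,215),(245,282),(305,280),(366,215)]: print(plane(T,*p,0.08))
E
```

```text
knob (array([ 0.57273099, -0.23325832,  0.21832361]), [np.float64(0.0019073969394853747), np.float64(0.0019073969394854907)])
frame corner (array([0.64394955, 0.06303462, 0.27224722]), [np.float64(0.00066687087085431), np.float64(0.000666870870854264)])
mouth rough (array([ 0.45005555, -0.12606683,  0.09416242]), [np.float64(0.011631464416064233), np.float64(0.01163146441606421)])
[0.56256634 0.05056254 0.08      ]
[ 0.41368611 -0.04883414  0.08      ]
[ 0.41630538 -0.18115194  0.08      ]
[ 0.55914022 -0.32145737  0.08      ]
```

View pics/scene0z.png

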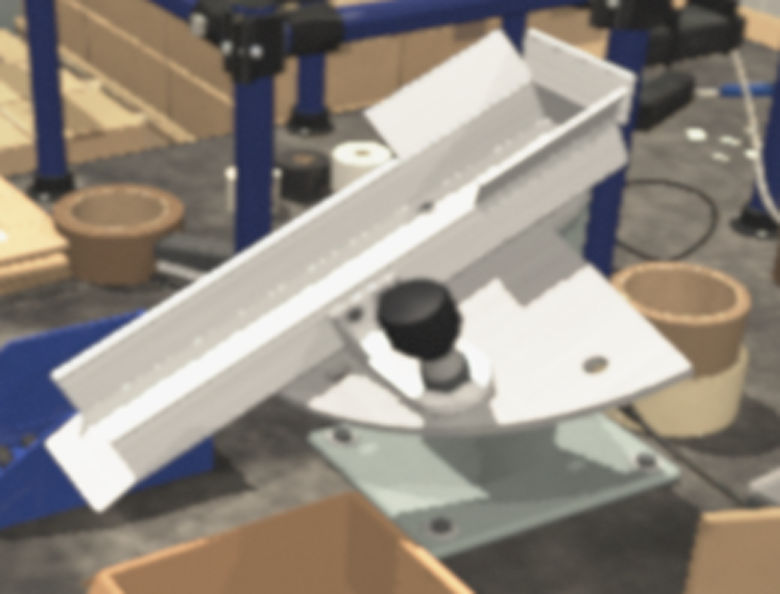

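View pics/top0z.png

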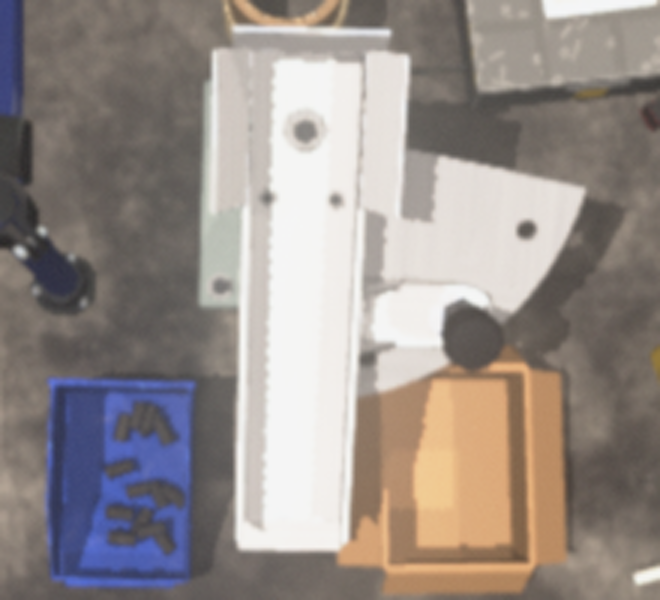

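Run:
```python
from h import *
np.set_printoptions(precision=4,suppress=True)
S=bot.calibration('scene');T=bot.calibration('top')
z=lambda u,v:(180+u/3,90+v/3)
zs=lambda u,v:(180+u/3,90+v/2.7)
H,e=tri((S,*zs(595,365)),(T,*z(526,230)));print('Hright',H,e)
# knob: centre in scene zoom (419,318), top (473,335)
K,e=tri((S,*zs(420,318)),(T,*z(473,335)));print('knob',K,e)
P=plane(T,*z(304,130),0.225);M=plane(T,*z(293.5,547),0.096)
d=M-P;print(P,M,np.hypot(*d[:2]),'expect',.305*.906);
yaw=np.arctan2(-d[1],-d[0]);print('yaw',yaw)
for y in (yaw,yaw-.03,yaw+.03):
    a=np.array([-.423*np.cos(y),-.423*np.sin(y),.906])
    Kp=K-.059*a
    print(y,'mid',Kp,'chord',np.linalg.norm(H-Kp),'along a',(H-Kp)@a)
    ch=H-Kp;ch-=a*(ch@a);m=(Kp+H)/2
    n=np.cross(a,ch);n/=np.linalg.norm(n)
    for s in(1,-1):print('  piv',m+s*n*.165*np.cos(.2182))
o=bot.get_obs();print(o['time'])
```

```text
Hright [ 0.648  -0.2769  0.188 ] [np.float64(0.00043036186610173117), np.float64(0.00043036186610164443)]
knob [ 0.5728 -0.2335  0.2169] [np.float64(0.0005698362776131348), np.float64(0.0005698362776131566)]
[ 0.7065 -0.1264  0.225 ] [ 0.4345 -0.1208  0.096 ] 0.27204773174839464 expect 0.27633
yaw -0.020614316607013294
-0.020614316607013294 mid [ 0.5977 -0.234   0.1635] chord 0.07048260240726983 along a 0.0006350979997318609
  piv [ 0.7122 -0.1277  0.2162]
  piv [ 0.5335 -0.3833  0.1353]
-0.05061431660701329 mid [ 0.5977 -0.2348  0.1635] chord 0.07004895706046484 along a 0.00011865006038923667
  piv [ 0.7119 -0.1272  0.2142]
  piv [ 0.5338 -0.3845  0.1373]
0.009385683392986705 mid [ 0.5977 -0.2333  0.1635] chord 0.07093768680942093 along a 0.0011805062011744118
  piv [ 0.7124 -0.1281  0.2181]
  piv [ 0.5333 -0.3821  0.1334]
0.15
```

```bash
cat >> h.py <<'E'
from scipy.spatial.transform import Rotation as Ro
yaw=-.02
a=np.array([-.423*np.cos(yaw),-.423*np.sin(yaw),.906]);a/=np.linalg.norm(a)
K0=np.array([.5728,-.2335,.2169]);PIV=np.array([.7122,-.1277,.2162])
def frame(az,axis=a):
    z=-axis;x=np.array([np.cos(az),np.sin(az),0]);x=x-z*(x@z);x/=np.linalg.norm(x)
    return np.column_stack([x,np.cross(z,x),z])
def Kat(th,draw=0): # chute angle th + = left
    return PIV+Ro.from_rotvec(-th*a).apply(K0-PIV)+a*draw
def cur():
    o=bot.get_obs();q=o['ee_rot'];return o['ee_pos'],Ro.from_quat([q[1],q[2],q[3],q[0]])
def rows(wps,p=None,R=None):
    """wps: list of (pos,Rmat)"""
    if p is None:p,R=cur()
    for q,M in wps:
        M=Ro.from_matrix(M);w=(R.inv()*M).as_rotvec();L=np.linalg.norm(q-p)
        n=int(max(np.ceil(L/.0405),np.ceil(np.linalg.norm(w)/.12),1))
        print('-> ',np.round(q,3),n,'rows')
        for i in range(n):
            pt=p+(q-p)/n; Rt=R*Ro.from_rotvec(w/n)
            t=R.inv().apply(pt-p)*1000
            print([round(float(v),1) for v in t],[round(float(v),3) for v in w/n]); p,R=pt,Rt
E
python3 - <<'E'
from h import *
np.set_printoptions(precision=4,suppress=True)
down=np.array([0,0,1.])
for th in(0,.1,.2,.3,.436):print(th,Kat(th))
print('mouth left',PIV+Ro.from_rotvec(-.436*a).apply(np.array([.4345,-.1208,.096])-PIV))
print(cur()[1].as_matrix())
rows([(np.array([.2,.55,.33]),frame(1.1,down)),(np.array([.42,.25,.36]),frame(.5,down)),(np.array([.47,-.05,.36]),frame(0.0,down)),(K0+.11*a,frame(-.25))])
E
```

```text
0 [ 0.5728 -0.2335  0.2169]
0.1 [ 0.5638 -0.2204  0.2126]
0.2 [ 0.556  -0.2063  0.2088]
0.3 [ 0.5496 -0.1915  0.2057]
0.436 [ 0.543  -0.1703  0.2024]
mouth left [0.4632 0.0063 0.1082]
[[ 0.2219  0.9751 -0.0002]
 [ 0.9751 -0.2219 -0.0012]
 [-0.0013  0.     -1.    ]]
->  [0.2  0.55 0.33] 5 rows
[-18.8, 14.6, -27.1] [0.0, 0.0, 0.049]
[-14.5, 12.4, -21.7] [0.0, 0.0, 0.049]
[-11.1, 10.5, -17.3] [0.0, 0.0, 0.049]
[-8.4, 8.8, -13.9] [0.0, 0.0, 0.049]
[-6.4, 7.4, -11.1] [0.0, 0.0, 0.049]
->  [0.42 0.25 0.36] 11 rows
[-17.4, 33.0, -6.8] [0.0, -0.0, 0.055]
[-14.2, 30.8, -6.1] [0.0, -0.0, 0.055]
[-11.3, 28.7, -5.6] [0.0, -0.0, 0.055]
[-8.9, 26.6, -5.1] [0.0, -0.0, 0.055]
[-6.7, 24.6, -4.6] [0.0, -0.0, 0.055]
[-4.9, 22.6, -4.2] [0.0, -0.0, 0.055]
[-3.3, 20.8, -3.8] [0.0, -0.0, 0.055]
[-2.0, 19.0, -3.5] [0.0, -0.0, 0.055]
[-0.9, 17.4, -3.2] [0.0, -0.0, 0.055]
[0.1, 15.8, -2.9] [0.0, -0.0, 0.055]
[0.9, 14.4, -2.6] [0.0, -0.0, 0.055]
->  [ 0.47 -0.05  0.36] 11 rows
[-7.6, 39.1, -2.4] [0.0, -0.0, 0.045]
[-5.3, 35.8, -2.2] [0.0, -0.0, 0.045]
[-3.3, 32.8, -2.0] [0.0, -0.0, 0.045]
[-1.7, 29.9, -1.8] [0.0, -0.0, 0.045]
[-0.3, 27.2, -1.6] [0.0, -0.0, 0.045]
[0.9, 24.7, -1.5] [0.0, -0.0, 0.045]
[1.8, 22.4, -1.3] [0.0, -0.0, 0.045]
[2.6, 20.3, -1.2] [0.0, -0.0, 0.045]
[3.2, 18.3, -1.1] [0.0, -0.0, 0.045]
[3.6, 16.5, -1.0] [0.0, -0.0, 0.045]
[4.0, 14.8, -0.9] [0.0, -0.0, 0.045]
->  [ 0.526 -0.233  0.317] 9 rows
[11.4, 36.5, 3.8] [0.006, 0.048, 0.03]
[11.0, 32.2, 3.7] [0.006, 0.048, 0.03]
[10.4, 28.3, 3.6] [0.006, 0.048, 0.03]
[9.8, 24.9, 3.5] [0.006, 0.048, 0.03]
[9.2, 21.9, 3.5] [0.006, 0.048, 0.03]
[8.6, 19.2, 3.4] [0.006, 0.048, 0.03]
[8.0, 16.9, 3.3] [0.006, 0.048, 0.03]
[7.4, 14.8, 3.2] [0.006, 0.048, 0.03]
[6.9, 13.0, 3.1] [0.006, 0.048, 0.03]
```

>>> carry_out(
  motion=[
    {"tz": -30},
    {"tx": -20, "tz": -30},
    {"tx": -25, "tz": -30},
    {"tx": -30, "tz": -25},
    {"tx": -35, "tz": -20},
  ],
  hand=1,
)

```text
validation failed for argument at $.mo...
```

>>> carry_out(
  motion=[
    {"tx": 0, "ty": 0, "tz": -30, "ax": 0, "ay": 0, "az": 0},
    {"tx": -20, "ty": 0, "tz": -30, "ax": 0, "ay": 0, "az": 0},
    {"tx": -25, "ty": 0, "tz": -30, "ax": 0, "ay": 0, "az": 0},
    {"tx": -30, "ty": 0, "tz": -25, "ax": 0, "ay": 0, "az": 0},
    {"tx": -35, "ty": 0, "tz": -20, "ax": 0, "ay": 0, "az": 0},
  ],
  hand=1,
)

```text
time: 0.57
ee_pos: [0.1253, 0.5506, 0.3315]
ee_rot: [-0.0, 0.782, 0.624, 0.0]
ft_force: [0.6, 0.8, 0.5]
gripper_width: 0.0852
```

>>> carry_out(
  motion=[
    {"tx": -5, "ty": 38, "tz": 0, "ax": 0, "ay": 0, "az": 0.075},
    {"tx": -5, "ty": 38, "tz": 0, "ax": 0, "ay": 0, "az": 0.075},
    {"tx": -5, "ty": 38, "tz": 0, "ax": 0, "ay": 0, "az": 0.075},
    {"tx": -5, "ty": 38, "tz": 0, "ax": 0, "ay": 0, "az": 0.075},
    {"tx": -5, "ty": 38, "tz": 0, "ax": 0, "ay": 0, "az": 0.075},
  ],
)

```text
time: 0.98
ee_pos: [0.2936, 0.4577, 0.3301]
ee_rot: [0.0, 0.885, 0.466, 0.0]
ft_force: [-0.3, -0.2, -0.0]
gripper_width: 0.085
```

>>> carry_out(
  motion=[
    {"tx": 0, "ty": 38, "tz": 0, "ax": 0, "ay": 0, "az": 0.075},
    {"tx": 0, "ty": 38, "tz": 0, "ax": 0, "ay": 0, "az": 0.075},
    {"tx": 0, "ty": 38, "tz": 0, "ax": 0, "ay": 0, "az": 0.075},
    {"tx": 0, "ty": 38, "tz": 0, "ax": 0, "ay": 0, "az": 0.075},
    {"tx": 0, "ty": 38, "tz": 0, "ax": 0, "ay": 0, "az": 0.075},
  ],
)

```text
time: 1.4
ee_pos: [0.4318, 0.3288, 0.33]
ee_rot: [0.0, 0.956, 0.292, -0.0]
ft_force: [1.2, -0.8, -0.4]
gripper_width: 0.0851
```

>>> carry_out(
  motion=[
    {"tx": 0, "ty": 38, "tz": 0, "ax": 0, "ay": 0, "az": 0.075},
    {"tx": 0, "ty": 38, "tz": 0, "ax": 0, "ay": 0, "az": 0.075},
    {"tx": 0, "ty": 38, "tz": 0, "ax": 0, "ay": 0, "az": 0.075},
    {"tx": 0, "ty": 38, "tz": 0, "ax": 0, "ay": 0, "az": 0.075},
    {"tx": 0, "ty": 38, "tz": 0, "ax": 0, "ay": 0, "az": 0.075},
  ],
)

```text
time: 1.82
ee_pos: [0.5129, 0.1581, 0.33]
ee_rot: [0.0, 0.994, 0.109, -0.0]
ft_force: [0.9, -0.2, 0.6]
gripper_width: 0.0853
```

```bash
sed -i 's|for i in range(n):|dp=(q-p)/n\n        for i in range(n):|; s|pt=p+(q-p)/n;|pt=p+dp;|' h.py
python3 - <<'E'
from h import *
rows([(K0+.10*a,frame(-.25))])
E
```

```text
->  [ 0.531 -0.233  0.308] 10 rows
[-6.7, 38.5, 2.3] [0.0, 0.044, 0.048]
[-5.0, 38.8, 2.0] [0.0, 0.044, 0.048]
[-3.2, 39.0, 1.8] [0.0, 0.044, 0.048]
[-1.4, 39.1, 1.7] [0.0, 0.044, 0.048]
[0.5, 39.1, 1.6] [0.0, 0.044, 0.048]
[2.3, 39.1, 1.7] [0.0, 0.044, 0.048]
[4.1, 38.9, 1.8] [0.0, 0.044, 0.048]
[5.9, 38.7, 2.0] [0.0, 0.044, 0.048]
[7.6, 38.4, 2.3] [0.0, 0.044, 0.048]
[9.4, 37.9, 2.7] [0.0, 0.044, 0.048]
```

>>> carry_out(
  motion=[
    {"tx": -7, "ty": 37, "tz": 2, "ax": 0, "ay": 0.044, "az": 0.048},
    {"tx": -5, "ty": 37, "tz": 2, "ax": 0, "ay": 0.044, "az": 0.048},
    {"tx": -3, "ty": 37, "tz": 2, "ax": 0, "ay": 0.044, "az": 0.048},
    {"tx": -1, "ty": 37, "tz": 2, "ax": 0, "ay": 0.044, "az": 0.048},
    {"tx": 0, "ty": 37, "tz": 2, "ax": 0, "ay": 0.044, "az": 0.048},
  ],
)

```text
time: 2.23
ee_pos: [0.5204, -0.028, 0.3185]
ee_rot: [-0.012, 0.994, -0.011, 0.11]
ft_force: [1.0, -0.0, -0.4]
gripper_width: 0.0853
```

>>> carry_out(
  motion=[
    {"tx": 2, "ty": 37, "tz": 2, "ax": 0, "ay": 0.044, "az": 0.048},
    {"tx": 4, "ty": 37, "tz": 2, "ax": 0, "ay": 0.044, "az": 0.048},
    {"tx": 6, "ty": 37, "tz": 2, "ax": 0, "ay": 0.044, "az": 0.048},
    {"tx": 7, "ty": 35, "tz": 2, "ax": 0, "ay": 0.044, "az": 0.048},
    {"tx": 0, "ty": 0, "tz": 0, "ax": 0, "ay": 0, "az": 0},
  ],
)

```text
time: 2.65
ee_pos: [0.526, -0.181, 0.3099]
ee_rot: [-0.02, 0.974, -0.112, 0.196]
ft_force: [0.4, 0.0, -0.2]
gripper_width: 0.0854
```

Run:
```python
from h import *
import cv2
c=bot.calibration('wrist');w=bot.snapshot('wrist');cv2.imwrite('pics/w1.png',w);np.savez('w1.npz',T=c['T'])
cv2.imwrite('pics/t1.png',bot.snapshot('top'))
print(bot.get_obs()['joints'],proj(c,K0))
rows([(K0+.10*a,frame(-.25))])
```

```text
[-0.28633221  0.12255663  0.69899247  1.94273589 -0.33023556  0.76445637
  0.37537327] (np.float64(297.74972121495847), np.float64(248.00032300035434))
->  [ 0.531 -0.233  0.308] 2 rows
[7.2, 28.0, 1.6] [0.001, 0.023, 0.026]
[7.9, 27.8, 1.7] [0.001, 0.023, 0.026]
```

View pics/w1.png

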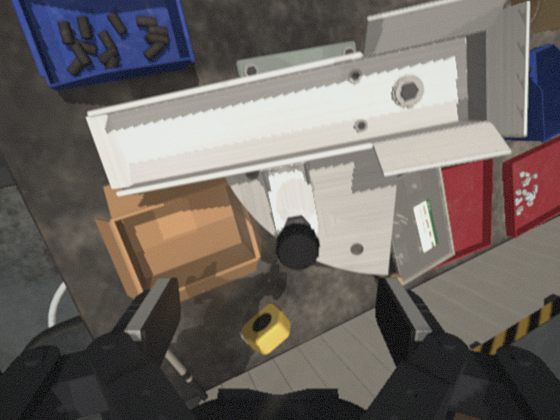

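View pics/t1.png

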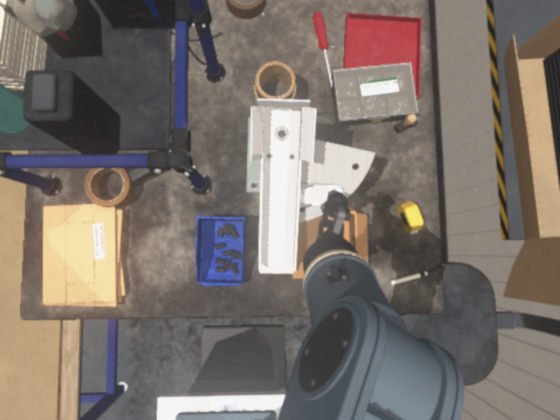

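>>> carry_out(
  motion=[
    {"tx": 7, "ty": 28, "tz": 2, "ax": 0, "ay": 0.024, "az": 0.026},
    {"tx": 8, "ty": 26, "tz": 2, "ax": 0, "ay": 0.024, "az": 0.026},
    {"tx": 0, "ty": 0, "tz": 0, "ax": 0, "ay": 0, "az": 0},
    {"tx": 0, "ty": 0, "tz": 0, "ax": 0, "ay": 0, "az": 0},
  ],
)

```text
time: 3.08
ee_pos: [0.5322, -0.2292, 0.3069]
ee_rot: [-0.024, 0.967, -0.132, 0.216]
ft_force: [0.1, -0.1, -1.0]
gripper_width: 0.0854
```

Run:
```python
from h import *
import cv2
c=bot.calibration('wrist');w=bot.snapshot('wrist');cv2.imwrite('pics/w2.png',w);np.savez('w2.npz',T=c['T'])
print(bot.get_obs()['time'],bot.get_obs()['joints'],cur()[0],proj(c,K0))
rows([(K0+.10*a,frame(-.25)),(K0-.019*a,frame(-.25))])
```

```text
3.1333 [-0.15080705  0.16248262  0.70699262  1.93614111 -0.47216484  0.74332529
  0.55701999] [ 0.53251903 -0.2280158   0.30684535] (np.float64(276.2429483697821), np.float64(201.94024936126772))
->  [ 0.531 -0.233  0.308] 1 rows
[-0.3, 4.9, -1.4] [0.0, -0.002, 0.004]
->  [ 0.581 -0.234  0.2  ] 3 rows
[0.0, -0.0, 39.7] [0.0, 0.0, -0.0]
[0.0, -0.0, 39.7] [0.0, 0.0, -0.0]
[0.0, -0.0, 39.7] [0.0, 0.0, -0.0]
```

View pics/w2.png

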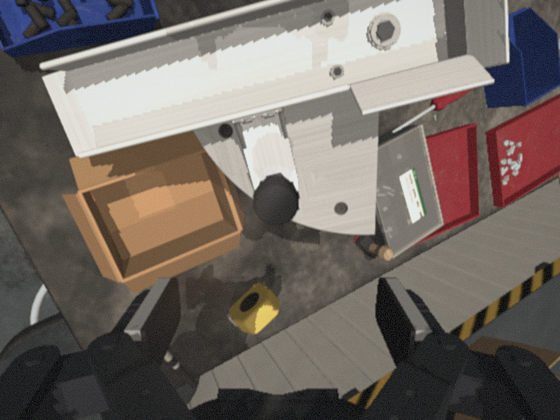

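Run:
```python
from h import *
c=bot.calibration('wrist')
for th in(-.436,.436): print(proj(c,Kat(th)-.059*a))
print(proj(c,PIV))
```

```text
(np.float64(339.94848381334674), np.float64(210.93779948294448))
(np.float64(225.93765854797937), np.float64(133.56847975908073))
(np.float64(381.54349418305316), np.float64(37.48839997384417))
```

>>> carry_out(
  motion=[
    {"tx": 0, "ty": 5, "tz": 15, "ax": 0, "ay": 0, "az": 0},
    {"tx": 0, "ty": 0, "tz": 30, "ax": 0, "ay": 0, "az": 0},
    {"tx": 0, "ty": 0, "tz": 30, "ax": 0, "ay": 0, "az": 0},
    {"tx": 0, "ty": 0, "tz": 20, "ax": 0, "ay": 0, "az": 0},
    {"tx": 0, "ty": 0, "tz": 0, "ax": 0, "ay": 0, "az": 0},
  ],
)

```text
time: 3.55
ee_pos: [0.572, -0.2309, 0.2166]
ee_rot: [-0.026, 0.968, -0.129, 0.214]
ft_force: [-1.1, 0.6, -0.5]
gripper_width: 0.0857
```

Run:
```python
from h import *
print(cur()[0])
rows([(K0-.019*a,frame(-.25))])
```

```text
[ 0.57195684 -0.23085269  0.21658355]
->  [ 0.581 -0.234  0.2  ] 1 rows
[1.6, 2.4, 19.1] [-0.002, 0.004, 0.007]
```

>>> carry_out(
  motion=[
    {"tx": 1.5, "ty": 2.5, "tz": 22, "ax": 0, "ay": 0, "az": 0},
    {"tx": 0, "ty": 0, "tz": 0, "ax": 0, "ay": 0, "az": 0},
    {"tx": 0, "ty": 0, "tz": 0, "ax": 0, "ay": 0, "az": 0},
  ],
)

```text
time: 3.8
ee_pos: [0.5816, -0.2368, 0.2015]
ee_rot: [-0.025, 0.967, -0.131, 0.216]
ft_force: [-0.6, 0.4, 1.0]
gripper_width: 0.0852
```

>>> carry_out(
  motion=[
    {"tx": 0, "ty": 0, "tz": 0, "ax": 0, "ay": 0, "az": 0},
    {"tx": 0, "ty": 0, "tz": 0, "ax": 0, "ay": 0, "az": 0},
    {"tx": 0, "ty": 0, "tz": 0, "ax": 0, "ay": 0, "az": 0},
    {"tx": 0, "ty": 0, "tz": 0, "ax": 0, "ay": 0, "az": 0},
    {"tx": 0, "ty": 0, "tz": 0, "ax": 0, "ay": 0, "az": 0},
  ],
  hand=-1,
)

```text
time: 4.22
ee_pos: [0.5816, -0.238, 0.2018]
ee_rot: [-0.024, 0.967, -0.131, 0.217]
ft_force: [0.6, 1.0, 0.0]
gripper_width: 0.0253
```

>>> carry_out(
  motion=[
    {"tx": 0, "ty": 0, "tz": 0, "ax": 0, "ay": 0, "az": 0},
    {"tx": 0, "ty": 0, "tz": 0, "ax": 0, "ay": 0, "az": 0},
    {"tx": 0, "ty": 0, "tz": 0, "ax": 0, "ay": 0, "az": 0},
    {"tx": 0, "ty": 0, "tz": 0, "ax": 0, "ay": 0, "az": 0},
    {"tx": 0, "ty": 0, "tz": 0, "ax": 0, "ay": 0, "az": 0},
  ],
)

```text
time: 4.63
ee_pos: [0.5815, -0.2381, 0.2011]
ee_rot: [-0.024, 0.967, -0.131, 0.217]
ft_force: [0.5, -0.6, 0.4]
gripper_width: 0.0001
```

Run:
```python
from h import *
import cv2
c=bot.calibration('wrist');w=bot.snapshot('wrist');cv2.imwrite('pics/w3.png',w)
o=bot.get_obs();print(o['time'],o['ee_pos'],o['ft_force'],o['torque'],o['gripper_width'])
p,R=cur();print('knob from tcp in tool mm',R.inv().apply(K0-p)*1000)
```

```text
4.6833 [ 0.58153243 -0.23812004  0.20108935] [ 0.04057821 -0.27763312  0.10203975] [-0.0365073   0.45252999  0.00984796] 0.00010663499185479537
knob from tcp in tool mm [ -2.30964602  -3.96378389 -18.0701628 ]
```

View pics/w3.png

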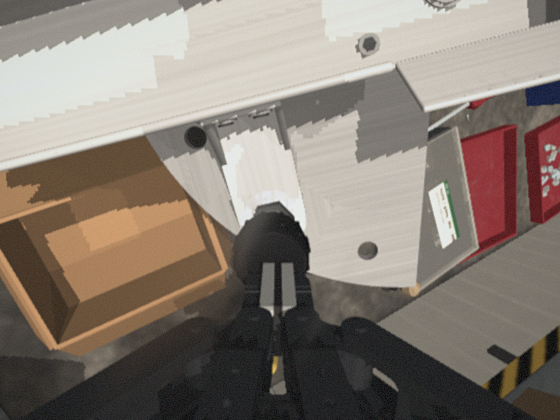

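Run:
```python
from h import *
import cv2
c=bot.calibration('wrist');p,R=cur()
print('tcp',proj(c,p),'K0',proj(c,K0), 'holes',proj(c,Kat(-.436)-.059*a),proj(c,Kat(.436)-.059*a))
s=bot.snapshot('scene');cv2.imwrite('pics/s3.png',s)
cv2.imwrite('pics/s3z.png',cv2.resize(s[90:310,180:440],None,fx=3,fy=2.7,interpolation=cv2.INTER_CUBIC)[:600,:780])
S=bot.calibration('scene');print([180+0,90],[( (u-180)*3,(v-90)*2.7) for u,v in (proj(S,p),proj(S,K0),proj(S,K0+.016*a),proj(S,K0-.016*a))])
```

```text
tcp (np.float64(276.6525784542142), np.float64(246.9201183698847)) K0 (np.float64(272.1644383187709), np.float64(254.5453664626316)) holes (np.float64(366.4273028168517), np.float64(251.68798647822652)) (np.float64(196.0336706848105), np.float64(139.14456517859844))
[180, 90] [(np.float64(439.42616725753703), np.float64(342.8903527264385)), (np.float64(421.16757665071134), np.float64(317.81423843598947)), (np.float64(411.080935833317), np.float64(297.1344817612152)), (np.float64(430.97382693480523), np.float64(337.91913494596344))]
```

View pics/s3z.png

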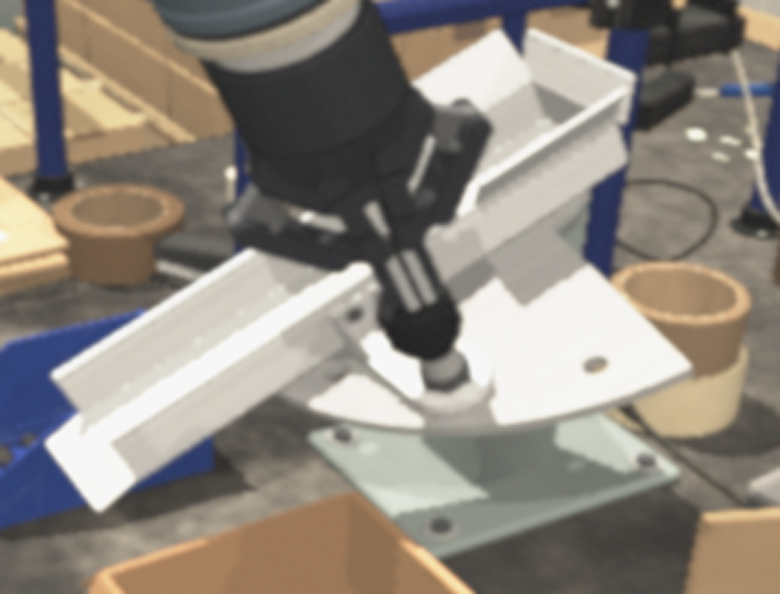

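Run:
```python
import cv2,numpy as np
f=lambda im:np.clip(255*(im/255.)**.45,0,255).astype(np.uint8)
w=cv2.imread('pics/w3.png')[180:330,190:370];s=cv2.imread('pics/s3.png')[160:240,270:370];s0=cv2.imread('pics/scene0.png')[160:240,270:370]
r=lambda i:cv2.resize(f(i),(400,300),interpolation=cv2.INTER_CUBIC)
cv2.imwrite('pics/z3.png',np.vstack([np.hstack([r(w),r(w)*0]),np.hstack([r(s),r(s0)])]))
```

```text
(no output)
```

View pics/z3.png

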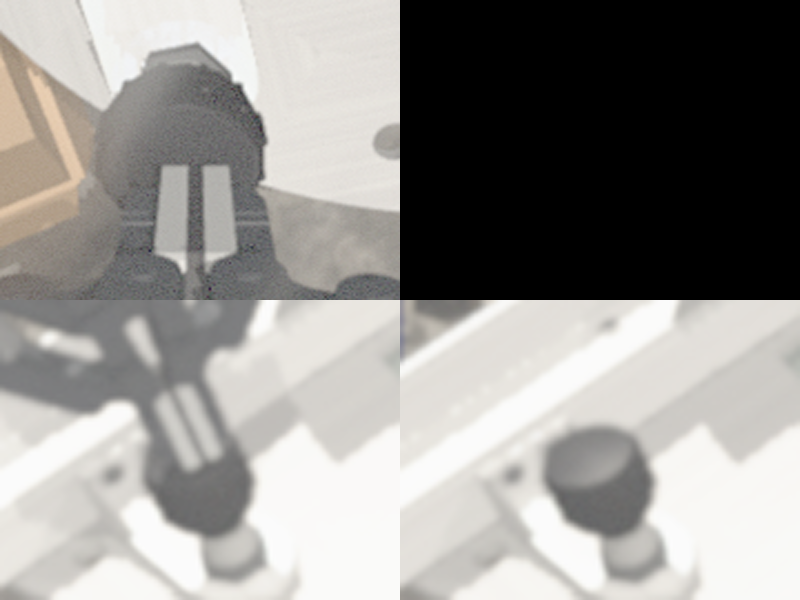

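Run:
```python
from h import *
c=bot.calibration('wrist');S=bot.calibration('scene');p,R=cur()
X,e=tri((S,320,202),(c,280,262));print(X,e,'tip in tool mm',R.inv().apply(X-p)*1000)
o=bot.get_obs();print(p,o['time'],o['ft_force'],o['torque'])
```

```text
[ 0.57187376 -0.23369632  0.22704429] [np.float64(0.0005802430993103452), np.float64(0.0005802430993103714)] tip in tool mm [  1.12484542  -4.56959184 -27.64717752]
[ 0.58153819 -0.2380902   0.20108653] 4.7333 [ 0.68871327 -0.40186416 -0.12498197] [ 0.01186026  0.44024473 -0.02068458]
```

```bash
python3 - <<'E'
from h import *
c=bot.calibration('wrist');p,R=cur()
for x in (-42.7,0,42.7):
  for y in (-11,0,11):
    for z in(0,-13,-28,-40): print((x,y,z),[round(float(v)) for v in proj(c,p+R.apply(np.array([x,y,z])/1000))])
E
python3 -c "
import cv2
w=cv2.imread('pics/w2.png')[250:420,90:450];cv2.imwrite('pics/w2z.png',cv2.resize(w,None,fx=2.2,fy=2.2))"
```

```text
(-42.7, -11, 0) [201, 229]
(-42.7, -11, -13) [196, 238]
(-42.7, -11, -28) [189, 250]
(-42.7, -11, -40) [182, 262]
(-42.7, 0, 0) [202, 247]
(-42.7, 0, -13) [197, 257]
(-42.7, 0, -28) [191, 271]
(-42.7, 0, -40) [185, 283]
(-42.7, 11, 0) [204, 264]
(-42.7, 11, -13) [199, 275]
(-42.7, 11, -28) [192, 290]
(-42.7, 11, -40) [187, 304]
(0, -11, 0) [277, 229]
(0, -11, -13) [277, 238]
(0, -11, -28) [277, 250]
(0, -11, -40) [276, 262]
(0, 0, 0) [277, 247]
(0, 0, -13) [277, 257]
(0, 0, -28) [277, 271]
(0, 0, -40) [277, 283]
(0, 11, 0) [277, 264]
(0, 11, -13) [277, 275]
(0, 11, -28) [277, 290]
(0, 11, -40) [277, 303]
(42.7, -11, 0) [352, 229]
(42.7, -11, -13) [357, 238]
(42.7, -11, -28) [364, 250]
(42.7, -11, -40) [371, 262]
(42.7, 0, 0) [351, 247]
(42.7, 0, -13) [356, 257]
(42.7, 0, -28) [362, 270]
(42.7, 0, -40) [368, 283]
(42.7, 11, 0) [350, 264]
(42.7, 11, -13) [354, 275]
(42.7, 11, -28) [361, 290]
(42.7, 11, -40) [367, 303]
```

View pics/w2z.png

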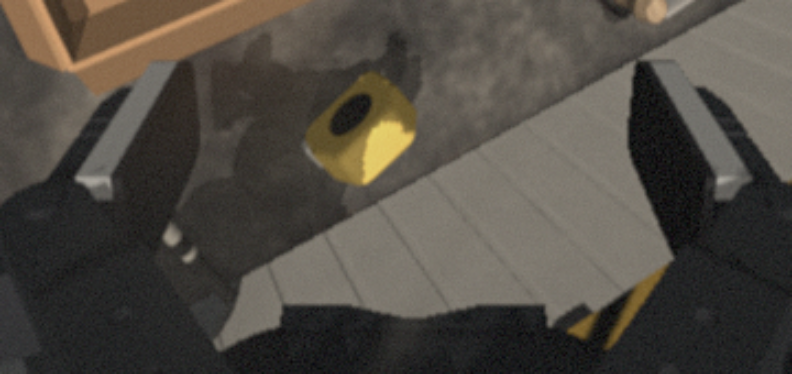

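Run:
```python
from h import *
c=bot.calibration('scene');p,R=cur()
for y in (0,11):
    for z in(0,-13,-28,-40,-50): print((0,y,z),[round(float(v),1) for v in proj(c,p+R.apply(np.array([0,y,z])/1000))])
w=bot.calibration('wrist')['T'];T=np.eye(4);T[:3,:3]=R.as_matrix();T[:3,3]=p
print(np.round(np.linalg.inv(T)@w,3))
```

```text
(0, 0, 0) [326.5, 217.0]
(0, 0, -13) [323.8, 211.0]
(0, 0, -28) [320.7, 203.8]
(0, 0, -40) [318.1, 198.0]
(0, 0, -50) [315.9, 193.1]
(0, 11, 0) [329.1, 221.5]
(0, 11, -13) [326.5, 215.5]
(0, 11, -28) [323.4, 208.4]
(0, 11, -40) [320.8, 202.5]
(0, 11, -50) [318.6, 197.5]
[[ 1.     0.001 -0.001  0.   ]
 [ 0.001 -0.947 -0.32  -0.083]
 [-0.001  0.32  -0.947 -0.18 ]
 [ 0.     0.     0.     1.   ]]
```

>>> carry_out(
  motion=[
    {"tx": -1, "ty": -2, "tz": 0, "ax": 0, "ay": 0, "az": 0},
    {"tx": -1, "ty": -2, "tz": 0, "ax": 0, "ay": 0, "az": 0},
    {"tx": 0, "ty": 0, "tz": 0, "ax": 0, "ay": 0, "az": 0},
    {"tx": 0, "ty": 0, "tz": 0, "ax": 0, "ay": 0, "az": 0},
    {"tx": 0, "ty": 0, "tz": 0, "ax": 0, "ay": 0, "az": 0},
  ],
  hand=1,
)

```text
time: 5.15
ee_pos: [0.5809, -0.2336, 0.2008]
ee_rot: [-0.024, 0.967, -0.131, 0.217]
ft_force: [0.1, -0.5, 0.0]
gripper_width: 0.0604
```

>>> carry_out(
  motion=[
    {"tx": 0, "ty": 0, "tz": 0, "ax": 0, "ay": 0, "az": 0},
    {"tx": 0, "ty": 0, "tz": 10, "ax": 0, "ay": 0, "az": 0},
    {"tx": 0, "ty": 0, "tz": 10, "ax": 0, "ay": 0, "az": 0},
    {"tx": 0, "ty": 0, "tz": 10, "ax": 0, "ay": 0, "az": 0},
    {"tx": 0, "ty": 0, "tz": 0, "ax": 0, "ay": 0, "az": 0},
  ],
)

```text
time: 5.57
ee_pos: [0.5936, -0.2331, 0.1709]
ee_rot: [-0.025, 0.967, -0.131, 0.215]
ft_force: [-0.6, 0.0, -0.5]
gripper_width: 0.0855
```

Run:
```python
from h import *
import cv2
c=bot.calibration('wrist');w=bot.snapshot('wrist');s=bot.snapshot('scene')
cv2.imwrite('pics/w4.png',np.hstack([cv2.resize(w,(400,300)),cv2.resize(s[110:260,230:430],(400,300),interpolation=cv2.INTER_CUBIC)]))
p,R=cur();print('knob from tcp in tool mm',R.inv().apply(K0-p)*1000,bot.get_obs()['ft_force'],bot.get_obs()['gripper_width'])
```

```text
knob from tcp in tool mm [  0.29003711  -0.10932491 -48.89037751] [-0.44667585 -1.01254613 -0.36608136] 0.08539356882651016
```

View pics/w4.png

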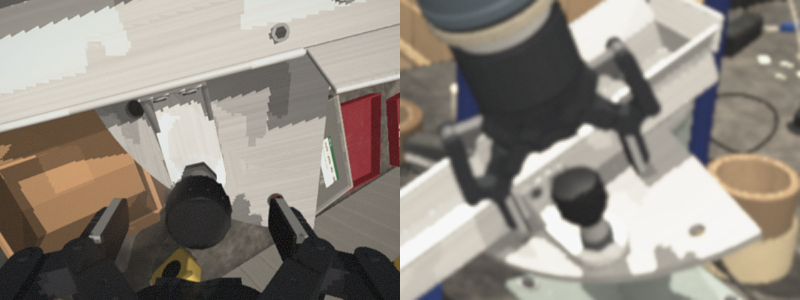

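>>> carry_out(
  motion=[
    {"tx": 0, "ty": 0, "tz": 6, "ax": 0, "ay": 0, "az": 0},
    {"tx": 0, "ty": 0, "tz": 5, "ax": 0, "ay": 0, "az": 0},
    {"tx": 0, "ty": 0, "tz": 0, "ax": 0, "ay": 0, "az": 0},
    {"tx": 0, "ty": 0, "tz": 0, "ax": 0, "ay": 0, "az": 0},
  ],
)

```text
time: 6.0
ee_pos: [0.5982, -0.234, 0.1634]
ee_rot: [-0.024, 0.967, -0.131, 0.217]
ft_force: [-0.2, 0.3, -0.3]
gripper_width: 0.0857
```

>>> carry_out(
  motion=[
    {"tx": 0, "ty": 0, "tz": 0, "ax": 0, "ay": 0, "az": 0},
    {"tx": 0, "ty": 0, "tz": 0, "ax": 0, "ay": 0, "az": 0},
    {"tx": 0, "ty": 0, "tz": 0, "ax": 0, "ay": 0, "az": 0},
    {"tx": 0, "ty": 0, "tz": 0, "ax": 0, "ay": 0, "az": 0},
    {"tx": 0, "ty": 0, "tz": 0, "ax": 0, "ay": 0, "az": 0},
  ],
  hand=-1,
)

```text
time: 6.42
ee_pos: [0.598, -0.2344, 0.164]
ee_rot: [-0.024, 0.967, -0.132, 0.217]
ft_force: [-3.1, -0.2, 2.7]
gripper_width: 0.0367
```

>>> carry_out(
  motion=[
    {"tx": 0, "ty": 0, "tz": 0, "ax": 0, "ay": 0, "az": 0},
    {"tx": 0, "ty": 0, "tz": 0, "ax": 0, "ay": 0, "az": 0},
    {"tx": 0, "ty": 0, "tz": 0, "ax": 0, "ay": 0, "az": 0},
  ],
)

```text
time: 6.67
ee_pos: [0.598, -0.2343, 0.1639]
ee_rot: [-0.024, 0.967, -0.132, 0.217]
ft_force: [-4.9, -0.2, 6.8]
gripper_width: 0.0368
```

Run:
```python
from h import *
import cv2
c=bot.calibration('wrist');w=bot.snapshot('wrist');s=bot.snapshot('scene')
cv2.imwrite('pics/w5.png',np.hstack([cv2.resize(w,(400,300)),cv2.resize(s[110:260,230:430],(400,300),interpolation=cv2.INTER_CUBIC)]))
p,R=cur();o=bot.get_obs();print('knob from tcp in tool mm',R.inv().apply(K0-p)*1000,o['ft_force'],o['gripper_width'],o['joints'],o['torque'])
```

```text
knob from tcp in tool mm [ -0.31641279  -0.1748459  -58.63582331] [-5.38735313  0.33510987  5.6196918 ] 0.03684745761175672 [ 0.06811192  0.42025972  0.46338787  2.025141   -0.88174047  0.47812668
  0.93371855] [0.07792922 0.87738011 0.03492694]
```

View pics/w5.png

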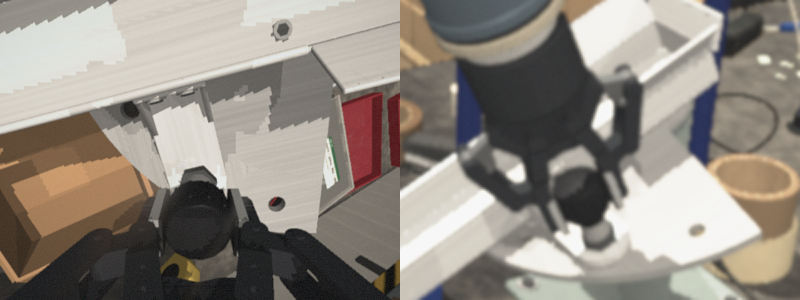

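>>> carry_out(
  motion=[
    {"tx": 0, "ty": 0, "tz": -4, "ax": 0, "ay": 0, "az": 0},
    {"tx": 0, "ty": 0, "tz": -4, "ax": 0, "ay": 0, "az": 0},
    {"tx": 0, "ty": 0, "tz": -5, "ax": 0, "ay": 0, "az": 0},
    {"tx": 0, "ty": 0, "tz": 0, "ax": 0, "ay": 0, "az": 0},
    {"tx": 0, "ty": 0, "tz": 0, "ax": 0, "ay": 0, "az": 0},
  ],
)

```text
time: 7.18
ee_pos: [0.5925, -0.2338, 0.1752]
ee_rot: [-0.024, 0.967, -0.131, 0.216]
ft_force: [4.3, -1.7, -9.3]
gripper_width: 0.0365
```

Run:
```python
from h import *
import cv2
c=bot.calibration('wrist');w=bot.snapshot('wrist');s=bot.snapshot('scene')
cv2.imwrite('pics/w6.png',np.hstack([cv2.resize(w,(400,300)),cv2.resize(s[110:260,230:430],(400,300),interpolation=cv2.INTER_CUBIC)]))
p,R=cur();o=bot.get_obs();print('knob0 from tcp in tool mm',R.inv().apply(K0-p)*1000,o['ft_force'],'along a',o['ft_force']@a,o['gripper_width'])
# swing path in current tool frame (constant orientation), mm
pr=Kat(0)
for th in np.linspace(0,.436,12)[1:]:
    k=Kat(th);print(round(th,3),np.round(R.inv().apply(k-pr)*1000,1));pr=k
```

```text
knob0 from tcp in tool mm [ -0.05179924   0.15811161 -46.26269177] [ 2.59017205 -1.98263784 -9.43244719] along a -9.659127818884722 0.03680818915868293
0.04 [-5.3 -3.8 -0. ]
0.079 [-5.2 -4.  -0. ]
0.119 [-5.  -4.2 -0. ]
0.159 [-4.8 -4.4 -0. ]
0.198 [-4.6 -4.6 -0. ]
0.238 [-4.5 -4.8 -0. ]
0.277 [-4.3 -5.  -0. ]
0.317 [-4.1 -5.1 -0. ]
0.357 [-3.9 -5.3 -0. ]
0.396 [-3.6 -5.4 -0. ]
0.436 [-3.4 -5.6 -0. ]
```

View pics/w6.png

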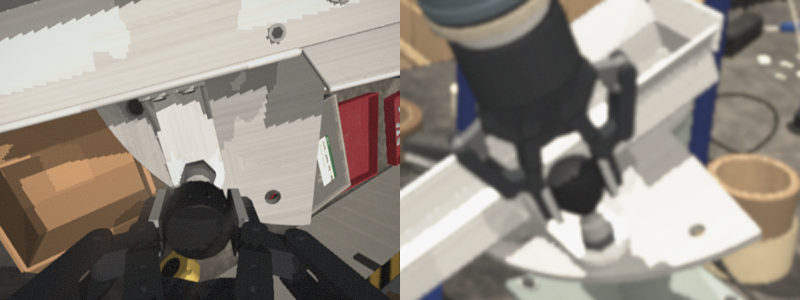

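>>> carry_out(
  motion=[
    {"tx": -5.3, "ty": -3.8, "tz": 0, "ax": 0, "ay": 0, "az": 0},
    {"tx": -5.2, "ty": -4.0, "tz": 0, "ax": 0, "ay": 0, "az": 0},
    {"tx": -5.0, "ty": -4.2, "tz": 0, "ax": 0, "ay": 0, "az": 0},
    {"tx": 0, "ty": 0, "tz": 0, "ax": 0, "ay": 0, "az": 0},
  ],
)

```text
time: 7.62
ee_pos: [0.5812, -0.2169, 0.1695]
ee_rot: [-0.025, 0.967, -0.131, 0.216]
ft_force: [1.2, 0.2, -10.4]
gripper_width: 0.0364
```

Run:
```python
from h import *
import cv2
w=bot.snapshot('wrist');s=bot.snapshot('scene')
cv2.imwrite('pics/w7.png',np.hstack([cv2.resize(w,(400,300)),cv2.resize(s[110:260,230:430],(400,300),interpolation=cv2.INTER_CUBIC)]))
p,R=cur();o=bot.get_obs();print('knob(.119) from tcp in tool mm',R.inv().apply(Kat(.119)-p)*1000,R.inv().apply(o['ft_force']),o['gripper_width'])
```

```text
knob(.119) from tcp in tool mm [  0.88776839   0.7970178  -46.3727636 ] [-3.92247363  1.81079558  9.83089844] 0.03652409549514563
```

View pics/w7.png

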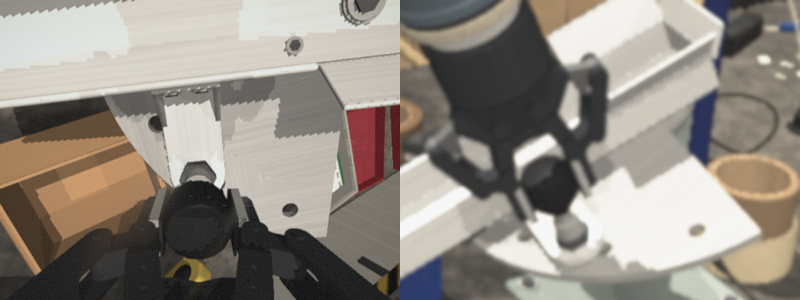

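The chute is swinging: the middle hole opened and the forces are low. I'll continue to near the lane.

>>> carry_out(
  motion=[
    {"tx": -4.8, "ty": -4.4, "tz": 0, "ax": 0, "ay": 0, "az": 0},
    {"tx": -4.6, "ty": -4.6, "tz": 0, "ax": 0, "ay": 0, "az": 0},
    {"tx": -4.5, "ty": -4.8, "tz": 0, "ax": 0, "ay": 0, "az": 0},
    {"tx": -4.3, "ty": -5.0, "tz": 0, "ax": 0, "ay": 0, "az": 0},
    {"tx": 0, "ty": 0, "tz": 0, "ax": 0, "ay": 0, "az": 0},
  ],
)

```text
time: 8.13
ee_pos: [0.5699, -0.1938, 0.1641]
ee_rot: [-0.025, 0.967, -0.131, 0.216]
ft_force: [-0.5, -1.3, -10.9]
gripper_width: 0.0369
```

>>> carry_out(
  motion=[
    {"tx": -4.1, "ty": -5.1, "tz": 0, "ax": 0, "ay": 0, "az": 0},
    {"tx": -3.9, "ty": -5.3, "tz": 0, "ax": 0, "ay": 0, "az": 0},
    {"tx": -3.6, "ty": -5.4, "tz": 0, "ax": 0, "ay": 0, "az": 0},
    {"tx": -3.4, "ty": -5.6, "tz": 0, "ax": 0, "ay": 0, "az": 0},
    {"tx": 0, "ty": 0, "tz": 0, "ax": 0, "ay": 0, "az": 0},
  ],
)

```text
time: 8.55
ee_pos: [0.562, -0.1686, 0.16]
ee_rot: [-0.025, 0.967, -0.131, 0.216]
ft_force: [-2.2, -0.4, -11.8]
gripper_width: 0.0367
```

Run:
```python
from h import *
import cv2
w=bot.snapshot('wrist');s=bot.snapshot('scene')
cv2.imwrite('pics/w8.png',np.hstack([cv2.resize(w,(400,300)),cv2.resize(s[110:260,230:430],(400,300),interpolation=cv2.INTER_CUBIC)]))
cv2.imwrite('pics/t8.png',bot.snapshot('top'))
p,R=cur();o=bot.get_obs();print(o['time'],'knob(.436) from tcp in tool mm',R.inv().apply(Kat(.436)-p)*1000,R.inv().apply(o['ft_force']),o['gripper_width'])
# angle implied by grip
g=p-.0463*R.as_matrix()[:,2]
def pl(v): return v-a*(v@a)
u=pl(K0-PIV);v=pl(g-PIV);print('radius',np.linalg.norm(u),np.linalg.norm(v),'angle',-np.arctan2(np.cross(u,v)@a,u@v))
```

```text
8.7 knob(.436) from tcp in tool mm [  0.9055324    1.08460037 -46.49008633] [-7.92726324  2.22120833  9.83236871] 0.037040395977249646
radius 0.16486582940786398 0.16510229555005151 angle 0.44444305803452955
```

View pics/w8.png

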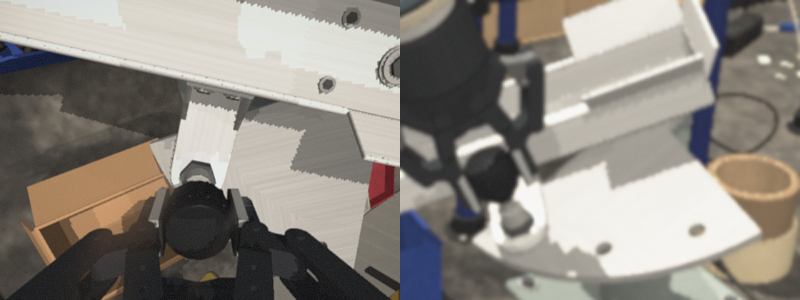

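View pics/t8.png

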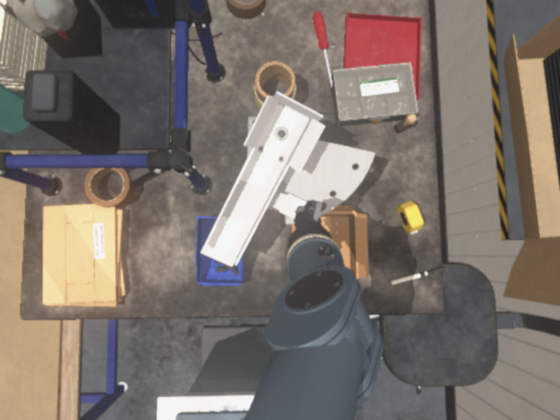

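>>> carry_out(
  motion=[
    {"tx": 0.9, "ty": 1.0, "tz": 0, "ax": 0, "ay": 0, "az": 0},
    {"tx": 0, "ty": 0, "tz": 2, "ax": 0, "ay": 0, "az": 0},
    {"tx": 0, "ty": 0, "tz": 2, "ax": 0, "ay": 0, "az": 0},
    {"tx": 0, "ty": 0, "tz": 2, "ax": 0, "ay": 0, "az": 0},
    {"tx": 0, "ty": 0, "tz": 0, "ax": 0, "ay": 0, "az": 0},
  ],
)

```text
time: 9.12
ee_pos: [0.5656, -0.1722, 0.1548]
ee_rot: [-0.024, 0.967, -0.132, 0.216]
ft_force: [-4.7, -1.0, -12.0]
gripper_width: 0.0369
```

```bash
cat >> h.py <<'E'
def st(off=.0463):
    p,R=cur();o=bot.get_obs();print(o['time'],'knob(.436) from tcp tool mm',R.inv().apply(Kat(.436)-p)*1000,'F tool',R.inv().apply(o['ft_force']),o['gripper_width'])
    g=p-off*R.as_matrix()[:,2]
    pl=lambda v:v-a*(v@a)
    u=pl(K0-PIV);v=pl(g-PIV);print('radius',np.linalg.norm(v),'angle',-np.arctan2(np.cross(u,v)@a,u@v))
E
python3 -c "
from h import *
st()"
```

```text
9.1167 knob(.436) from tcp tool mm [ -0.57538894  -1.18255467 -52.72675379] F tool [-8.76761468  3.39114445  8.83732756] 0.03686763541169663
radius 0.16497007790168622 angle 0.42796983100031327
```

>>> carry_out(
  motion=[
    {"tx": 0, "ty": 0, "tz": 2, "ax": 0, "ay": 0, "az": 0},
    {"tx": 0, "ty": 0, "tz": 2, "ax": 0, "ay": 0, "az": 0},
    {"tx": 0, "ty": 0, "tz": 2, "ax": 0, "ay": 0, "az": 0},
    {"tx": 0, "ty": 0, "tz": 0, "ax": 0, "ay": 0, "az": 0},
  ],
)

```text
time: 9.45
ee_pos: [0.568, -0.1719, 0.1494]
ee_rot: [-0.024, 0.967, -0.132, 0.216]
ft_force: [-4.8, -0.7, -13.2]
gripper_width: 0.037
```

```bash
python3 -c "
from h import *
st()
import cv2
w=bot.snapshot('wrist');s=bot.snapshot('scene')
cv2.imwrite('pics/w9.png',np.hstack([cv2.resize(w,(400,300)),cv2.resize(s[110:260,230:430],(400,300),interpolation=cv2.INTER_CUBIC)]))
"
```

```text
9.45 knob(.436) from tcp tool mm [ -0.38204255  -0.93222061 -58.58866291] F tool [-9.43732392  3.24376759  9.95034919] 0.037009650960118136
radius 0.1650009779117745 angle 0.42983914955723135
```

View pics/w9.png

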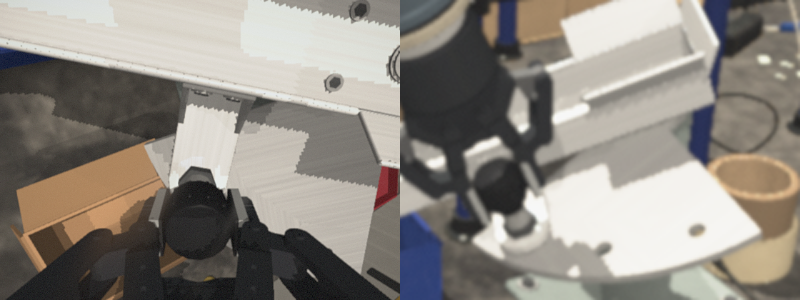

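>>> carry_out(
  motion=[
    {"tx": 0, "ty": 0, "tz": 0, "ax": 0, "ay": 0, "az": 0},
    {"tx": 0, "ty": 0, "tz": 0, "ax": 0, "ay": 0, "az": 0},
    {"tx": 0, "ty": 0, "tz": 0, "ax": 0, "ay": 0, "az": 0},
    {"tx": 0, "ty": 0, "tz": 0, "ax": 0, "ay": 0, "az": 0},
    {"tx": 0, "ty": 0, "tz": 0, "ax": 0, "ay": 0, "az": 0},
  ],
  hand=1,
)

```text
time: 9.97
ee_pos: [0.5697, -0.1724, 0.1511]
ee_rot: [-0.024, 0.967, -0.131, 0.218]
ft_force: [0.6, -0.3, 0.3]
gripper_width: 0.0857
```

```bash
python3 -c "
from h import *
st()
import cv2
w=bot.snapshot('wrist');s=bot.snapshot('scene');cv2.imwrite('pics/s10.png',s)
cv2.imwrite('pics/w10.png',np.hstack([cv2.resize(w,(400,300)),cv2.resize(s[110:260,230:430],(400,300),interpolation=cv2.INTER_CUBIC)]))
for n in ('scene','wrist'):
  c=bot.calibration(n)
  for th in (.42,.436,.45): print(n,th,[np.round([float(x) for x in proj(c,Kat(th,d))],1) for d in (0,.009)])
"
```

```text
9.9667 knob(.436) from tcp tool mm [ -2.50571752  -0.76939323 -57.77430339] F tool [ 0.74269851  0.07060633 -0.04823341] 0.08574082752432788
radius 0.16306072608772354 angle 0.42388266005463104
scene 0.42 [array([281.2, 202.5]), array([279.1, 198.4])]
scene 0.436 [array([280. , 202.1]), array([277.9, 198. ])]
scene 0.45 [array([278.9, 201.7]), array([276.8, 197.6])]
wrist 0.42 [array([275.3, 308.7]), array([275.3, 322.3])]
wrist 0.436 [array([272., 304.]), array([271.7, 317.4])]
wrist 0.45 [array([269.1, 299.9]), array([268.7, 313.1])]
```

View pics/w10.png

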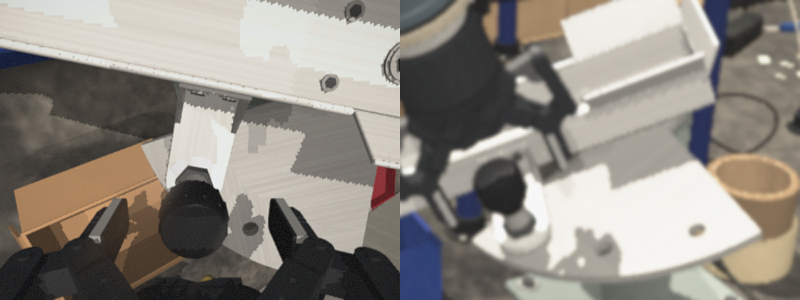

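>>> carry_out(
  motion=[
    {"tx": 0, "ty": 0, "tz": -10, "ax": 0, "ay": 0, "az": 0},
    {"tx": 0, "ty": 0, "tz": -20, "ax": 0, "ay": 0, "az": 0},
    {"tx": 0, "ty": 0, "tz": -35, "ax": 0, "ay": 0, "az": 0},
    {"tx": 0, "ty": 0, "tz": -35, "ax": 0, "ay": 0, "az": 0},
    {"tx": 0, "ty": 0, "tz": 0, "ax": 0, "ay": 0, "az": 0},
  ],
)

```text
time: 10.48
ee_pos: [0.526, -0.1729, 0.2457]
ee_rot: [-0.024, 0.966, -0.132, 0.22]
ft_force: [1.9, -0.4, -0.1]
gripper_width: 0.0853
```

>>> carry_out(
  motion=[
    {"tx": 0, "ty": 0, "tz": -35, "ax": 0, "ay": 0, "az": 0},
    {"tx": 0, "ty": 0, "tz": -25, "ax": 0, "ay": 0, "az": 0},
    {"tx": 0, "ty": 0, "tz": 0, "ax": 0, "ay": 0, "az": 0},
    {"tx": 0, "ty": 0, "tz": 0, "ax": 0, "ay": 0, "az": 0},
  ],
)

```text
time: 10.82
ee_pos: [0.5012, -0.17, 0.2963]
ee_rot: [-0.025, 0.967, -0.131, 0.218]
ft_force: [-1.1, 0.5, -1.1]
gripper_width: 0.0854
```

```bash
python3 -c "
from h import *
st()
import cv2
c=bot.calibration('wrist');w=bot.snapshot('wrist');s=bot.snapshot('scene');cv2.imwrite('pics/s11.png',s);cv2.imwrite('pics/w11.png',w);cv2.imwrite('pics/t11.png',bot.snapshot('top'))
s0=cv2.imread('pics/scene0.png')
f=lambda i:np.clip(255*(i/255.)**.6,0,255).astype(np.uint8)
r=lambda i:cv2.resize(f(i),(400,320),interpolation=cv2.INTER_CUBIC)
cv2.imwrite('pics/z11.png',np.hstack([r(s0[165:245,275:375]),r(s[160:240,235:335])]))
for n,cc in (('scene',bot.calibration('scene')),('wrist',c)):
  for th in (.42,.436,.45): print(n,th,[np.round([float(x) for x in proj(cc,Kat(th,d))],1) for d in (0,.009)])
def blob(img,x0,x1,y0,y1):
  g=cv2.cvtColor(img,6)[y0:y1,x0:x1];m=(g<50).astype('uint8');n,l,stt,ce=cv2.connectedComponentsWithStats(m)
  i=1+np.argmax(stt[1:,4]);print(stt[i]+[x0,y0,0,0,0],ce[i]+[x0,y0])
blob(s0,295,345,185,235)
blob(s,255,305,180,230)
"
```

```text
10.8167 knob(.436) from tcp tool mm [-2.57955144e+00  8.05247763e-02  1.02738579e+02] F tool [-1.51966429 -0.09408211  0.51851263] 0.08535029074462354
radius 0.1634988815000315 angle 0.43036601267163876
scene 0.42 [array([281.2, 202.5]), array([279.1, 198.4])]
scene 0.436 [array([280. , 202.1]), array([277.9, 198. ])]
scene 0.45 [array([278.9, 201.7]), array([276.8, 197.6])]
wrist 0.42 [array([275.4, 199.2]), array([275.4, 202.3])]
wrist 0.436 [array([273.8, 196.7]), array([273.8, 199.7])]
wrist 0.45 [array([272.4, 194.5]), array([272.4, 197.4])]
[308 202  24  21 278] [321.60431655 213.23021583]
[259 196  33  22 353] [277.72804533 208.68271955]
```

View pics/z11.png

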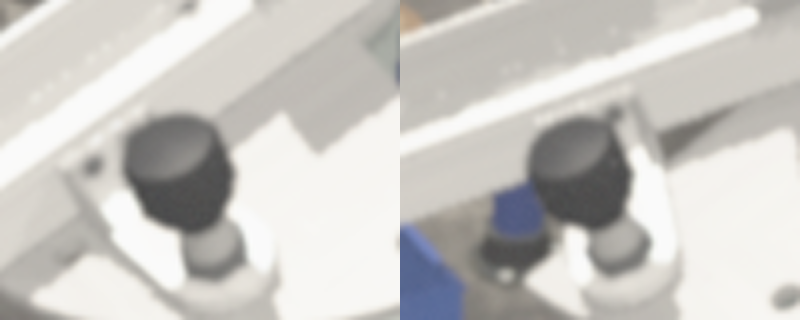

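View pics/w11.png

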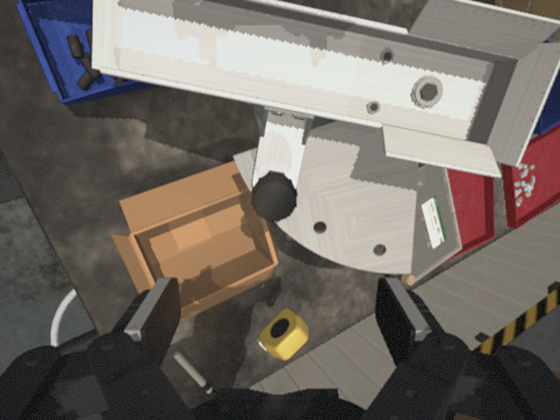

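View pics/t11.png

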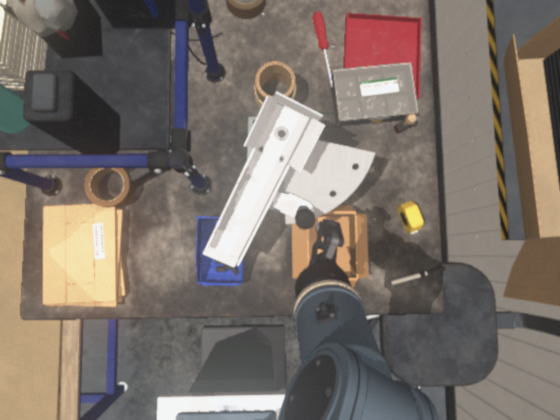

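```bash
python3 -c "
from h import *
print(bot.close_job(), bot.get_obs()['time'])"
```

```text
the job is handed in; nothing more can be done
the job is handed in; nothing more can be done
```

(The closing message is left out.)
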